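# Measure a dose from the bathing-place dispenser

### The arm

A 7-joint arm with a two-finger parallel gripper is mounted at the origin on the work surface. World frame = base frame: x ahead of the robot, y to its left, z up, the work surface at z = 0. Lengths are in mm, angles in rad, forces in N, time in s.
With the tool pointing down it reaches from about 350 to 900 mm from the base axis. Payload 7.2 kg.
Tool frame: the origin (TCP) lies midway between the tips of the shut fingers; the grasp point (between the pads) lies 19 mm behind it (env.pinch_z is the distance from the TCP to the grasp point, in mm); z points along the fingers, y is the line along which they close (so a half turn about z gives the same grasp; the last joint's range is limited). The gripper opens to 85 mm and grips with 20 to 120 N. Pads are 22 mm wide; open, the fingers measure 114 mm over their backs; the gripper's body (76 mm by 85 mm) begins 54 mm behind the grasp point. The pads swing forward as they close: fully open they stand 13 mm farther back than shut.
Start: joints at [-1.277, 0.411, -0.013, 1.596, 0.006, 1.134, -0.082], TCP at [221.233, 584.538, 231.297] pointing down, gripper open.
Joint ranges: [-2.95, 2.95], [-0.29, 1.99], [-1.47, 1.44], [0.14, 2.54], [-1.03, 4.17], [0.13, 1.85], [-2.86, 2.86]. Speed limits (rad/s): [2.39, 2.39, 3.01, 3.01, 3.14, 3.14, 3.14].

### API

Orientations are given as [roll, pitch, yaw] about the fixed x, y, z axes, in that order (R = Rz(yaw) Ry(pitch) Rx(roll)).
In Python, from bench import env gives the robot as it stands.
- The arm moves only by the tool servo_tool, never from a script. Its arguments are lists of equal length, an entry for each row: "grip": the opening, from 0 (shut) to 1 (fully open); "linear": the shift along the world's x, y, z each as a share of 5 cm, from -1 to 1, a list of three; "spin": the turn about the world's z as a share of 60 degrees, from -1 to 1. A call has 1 to 20 rows; each row shifts and turns the commanded pose from where the row before left it; what a row does not reach is not made up. A row lasts 1/10 s, in which the tool goes at most 50 mm and 8.59 degrees, less where a joint would pass 70% of its speed; a pose out of reach is approached as far as the arm can. A call with a number of a shift or a turn outside -1 to 1 is refused whole. A call with a gripper value outside its range is refused whole. The fingers move at their own pace and stop on an object; "squeeze" is the grip in N (left out, the last holds). Time passes only in rows, so rows that do not move let the fingers close. It gives the time, the measured TCP pose, the force, the opening and the grip force at its end, in the units of the state.
- env.get_state(): the state, without advancing time (a new reading comes with each control period).
- env.camera(name): name is "scene" or "top" or "wrist"; returns a dict with "img" (400x640x3 uint8, red, green, blue), "camera_matrix" (3x3 intrinsics, pixels), "camera_from_world" (4x4, takes a point from world to camera coordinates); the wrist camera has in their place "mount" (4x4, takes a point from camera to tool coordinates, whose origin is the TCP and whose axes are the flange's). Camera axes: x right, y up, looking along -z (the intrinsics and any distortion apply to the point x, -y, -z); pixel columns grow to the right and rows downward; lengths in mm; the calibration is good to about 2 mm. A picture is of the moment at which its call begins: read the wrist's pose just before it. There is no depth.
- env.sign_off(): hands the job in; it is judged then, once.
The state is a dict: "time_s": time; "q": joint angles; "dq": joint speeds; "joint_efforts": joint torques, N m; "position": TCP position; "ee_rot": TCP orientation; "wrist_force": force on the tool from outside, world axes, zero at the start; "ft_torque": the same for the moment, N m; "width": opening from 0.0 (shut) to 1.0 (fully open); "grasp_force": force on a finger pad.
Only numpy, scipy, OpenCV 4.12 (cv2) and the standard library are available. Lean on these libraries where they do the work, as an engineer would, in place of code of your own. Each camera call takes 0.05 s, during which the arm holds its last target. There are 200 camera calls.

### The job

Get one measured dose from the wall dispenser into the handled mug. Move the lota that is in the way in front of the dispenser aside, stand the mug upright on the slab with its mouth under the spout, and turn the dose dial to its sixth click counted from the closed end stop (closed is 0). Only then push the white button down to its halfway stop, wait there for about a second, push it fully down and let it come up again; leave lota and mug standing upright on the slab, the lota a hand's breadth clear of the mug, and do not shift or tip any of the other things.

Things in the scene. Friction and masses are not known exactly. Their poses are not given: they have to be found in the camera images.
- spout_tip (a point): Open lower end of the dispenser's short downward spout (12 mm thick grey tube), 140 mm above the slab, 110 out from the wall and 16 in front of the dispenser box, midway along it. Frame: z up, x along the wall, -y out of the wall over the open slab. A mug gets under it only from the front (along +y), low.
- dispenser_top (a point): Centre of the top face of the steel wall dispenser, same axes as spout_tip. Box 170 wide (x), 94 deep, 110 high; underside 145, top face 256 mm above the slab. Fixed to a low wall (255 high, face 50 mm to +y) at the robot's left; place and yaw (to 6 degrees) differ between starts, and it never moves. The dial stands 42.5 from here to -x, the button 42.5 to +x.
- dial_grip (a point): Centre of the dose dial's grip bar on the dispenser's top: grey upright bar 46 long, 13 wide, 26 high, gripped from above across its flat long sides, on a round skirt 54 across. The point is on the vertical turning axis, 12 below the bar's top, 279 mm above the slab. The frame turns with the dial: x to the pointer end (white line). Nine black bars round it mark the clicks, the longest is closed.
- dial (a joint): Dose dial angle, rad. 0 = closed end stop, pointer along +x of dispenser_top (towards the button); grows clockwise seen from above. Click positions 0 to 8 lie 0.3927 rad (22.5 degrees) apart, so the sixth is 2.356; the other stop is 3.1416. A spring click holds it (0.1 N m to leave a click; let go, it snaps to the nearest). Starts at click 0, 1 or 2.
- button_top (a point): Centre of the flat top of the round white push button, 36 across, on the dispenser's top face beside the dial; 282 above the slab when up. It is pressed straight down; the point moves down with it.
- button (a joint): First part of the button's stroke in m: 0 = up, 0.007 = at the halfway stop (a light spring, 2 N rising to 3.4 N).
- stem (a joint): Second part of the button's stroke in m, beyond the halfway stop: 0 until pushed with more than 10 N, 0.007 = fully down (12.1 N). Both parts spring back when let go; the button top has then gone down 14 mm in all.
- mug_mid (a point): Centre, half-way up, of the purple plastic bath mug: 110 across the mouth, 92 at the foot, 105 high, wall 3, 130 g; the only thing with a handle on its side. Frame: z up, x towards the handle. It stands upright on the slab in one of three places.
- mug_handle (a point): Grip point on the mug's handle: an upright strap 18 wide (across, along this frame's y) and 10 thick, its centre 79 from the mug's axis along x, reaching from 29 to 95 above the mug's foot and joined to the mug by arms at 34 and 90; 21 of free space between strap and mug. This point is 75 above the foot. Same axes as the mug.
- lota_mid (a point): Centre, half-way up, of the stainless lota: a round-bellied pot 98 high, belly 96 across at 36 above the foot, neck 57 across at 75, upright collar at the mouth 66 across from 84 to 98 above the foot (gripped from above), 240 g. It starts upright on the slab in front of the spout.
- tumbler_mid (a point): Centre, half-way up, of a steel tumbler, 68 across the mouth, 88 high, standing on the slab. Leave alone.
- soap_dish_mid (a point): Centre, half-way up, of a round steel soap dish with a soap bar in it, 116 across, 36 high with the soap. Leave alone.
- stool_mid (a point): Centre, half-way up, of the upturned plastic patla stool: a board 170 along x, 230 along y lying flat, with four legs up to 100 high. Leave alone.
- brush_mid (a point): Centre of a wooden scrubbing brush, 150 long along its x, 55 wide, 64 high with its loop. Leave alone.
- pumice_mid (a point): Centre of a round pumice stone, 72 across, 32 high. Leave alone.
- oil_bottle_mid (a point): Centre, half-way up, of an amber oil bottle, 56 across, 165 high, standing by the wall. Leave alone.
Mind the look-alikes: they are no part of the job. Leave any orange look-alike of the part that bears mug_mid alone.

How it is judged (in metres and radians):
On the way, in this order (a step that is already met when the one before it is completed fails the run):
1. the lota stands aside, the mug stands under the spout, the dial rests at the sixth click (in any order) (horizontal distance between mug_mid and spout_tip below 0.03 m and angle between each of mug_mid, lota_mid's own z axis and vertical below 0.1 rad and height (world z) of mug_mid below 0.058 m and horizontal distance between lota_mid and spout_tip above 0.15 m and height (world z) of lota_mid below 0.055 m and value of joint dial between 2.23619 and 2.47619 rad and linear speed of each of mug, lota below 0.03 m/s), for 0.2 s.
2. the button is held at its halfway stop (value of joint button above 0.0055 m and value of joint stem below 0.002 m), for 0.6 s.
3. the button is pushed fully down, with dial and mug still set (value of joint stem above 0.0055 m and horizontal distance between mug_mid and spout_tip below 0.03 m and angle between mug_mid's own z axis and vertical below 0.1 rad and height (world z) of mug_mid below 0.058 m and value of joint dial between 2.23619 and 2.47619 rad), for 0.1 s.
At the end, for the whole second after the job is handed in: The mug stands upright on the slab (within 0.1 rad) with its axis within 30 mm of the spout tip seen from above; the lota stands upright on the slab, its axis more than 150 mm from the spout tip; the dial rests at the sixth click (2.356 +- 0.12 rad); the button is fully up again; nothing moves (horizontal distance between mug_mid and spout_tip below 0.03 m and angle between each of mug_mid, lota_mid's own z axis and vertical below 0.1 rad and height (world z) of mug_mid below 0.058 m and horizontal distance between lota_mid and spout_tip above 0.15 m and height (world z) of lota_mid below 0.055 m and value of joint dial between 2.23619 and 2.47619 rad and value of joint each of button, stem below 0.0015 m and linear speed of each of mug, lota below 0.02 m/s); the robot touches nothing.
It fails at once if the button is pressed (past 4 mm) while the mug is not under the spout or the dial is not at the sixth click (value of joint button above 0.004 m and not (horizontal distance between mug_mid and spout_tip below 0.03 m and angle between mug_mid's own z axis and vertical below 0.1 rad and height (world z) of mug_mid below 0.058 m and value of joint dial between 2.23619 and 2.47619 rad)).
It fails at once if the mug or the lota is tipped over (angle between any of mug_mid, lota_mid's own z axis and vertical above 0.6 rad).
It fails at once if one of the other things is shifted by more than 30 mm or tipped (distance of any of tumbler_mid, soap_dish_mid, stool_mid, brush_mid, pumice_mid, oil_bottle_mid from where it was at the start of the episode above 0.03 m or angle between any of tumbler_mid, soap_dish_mid, stool_mid, brush_mid, pumice_mid, oil_bottle_mid's own z axis and vertical above 0.3 rad).
It also fails if it takes over 72 s, if anything falls off the work surface, if the arm or the gripper's body presses on something with over 40 N, if the wrist force passes 120 N, or if a joint passes its speed limit or range.

## Working session

There is one attempt and no reset: what is moved stays moved. The work goes in short steps, Python scripts to look and compute and a tool call to move; the robot and the scene stay as the last step left them, time stands still between calls to the robot, and variables do not carry over. Pictures are saved under pics/ and viewed, at most 10 in all, crops included, and the job is handed in when it is done.

Besides the shell and the picture viewer there is one more tool, called after "Call:" as name(argument=value, ...), one argument or row to a line, values as JSON. servo_tool: Moves the arm, as the interface text tells. Its arguments: {"type":"object","properties":{"grip":{"type":"array","items":{"type":"number"}},"linear":{"type":"array","items":{"type":"array","items":{"type":"number","minimum":-1,"maximum":1}}},"spin":{"type":"array","items":{"type":"number","minimum":-1,"maximum":1}},"squeeze":{"type":"number"}},"required":["grip","linear","spin"]}

```bash
mkdir -p pics
cat > h.py <<'E'
import numpy as np, cv2
from bench import env
def shot(n,f=None):
    s=env.get_state(); c=env.camera(n)
    if f: cv2.imwrite('pics/'+f,c['img'][:,:,::-1])
    return s,c
def ray(c,u,v):
    K=np.array(c['camera_matrix']);T=np.array(c['camera_from_world'])
    d=np.linalg.inv(K)@[u,v,1]; d=np.array([d[0],-d[1],-d[2]])
    R=T[:3,:3]; return -R.T@T[:3,3], R.T@d
def onz(c,u,v,z):
    o,d=ray(c,u,v); return o+d*(z-o[2])/d[2]
def proj(c,p):
    T=np.array(c['camera_from_world']); q=T[:3,:3]@np.array(p)+T[:3,3]
    w=np.array(c['camera_matrix'])@[q[0],-q[1],-q[2]]; return w[:2]/w[2]
E
python3 - <<'E'
from h import *
s,c=shot('top','t0.png'); s,d=shot('scene','s0.png')
print({k:(np.round(v,3).tolist()) for k,v in s.items()}); print([k for k in c])
for x in(c,d): print(np.round(ray(x,320,200)[0]),ray(x,320,200)[1],np.array(x['camera_matrix']).round().tolist())
E
```

```text
{'time_s': 0.05, 'q': [-1.277, 0.412, -0.013, 1.597, 0.006, 1.134, -0.082], 'dq': [0.001, 0.001, -0.003, -0.001, -0.0, 0.002, -0.001], 'joint_efforts': [0.003, -60.24, 0.684, -30.042, 0.014, 0.007, -0.0], 'position': [221.049, 584.087, 230.455], 'ee_rot': [-3.14, 0.0, 2.78], 'wrist_force': [-0.281, 0.525, -0.061], 'ft_torque': [-0.006, -0.03, 0.025], 'grasp_force': 0.0, 'width': 0.999}
['img', 'camera_matrix', 'camera_from_world']
[ 484.  -54. 1188.] [ 0.05648316  0.0145525  -0.99838017] [[380.0, 0.0, 316.0], [0.0, 380.0, 197.0], [0.0, 0.0, 1.0]]
[1362.   80. 1046.] [-0.69399704 -0.10650439 -0.7121591 ] [[385.0, 0.0, 322.0], [0.0, 385.0, 204.0], [0.0, 0.0, 1.0]]
```

View pics/t0.png

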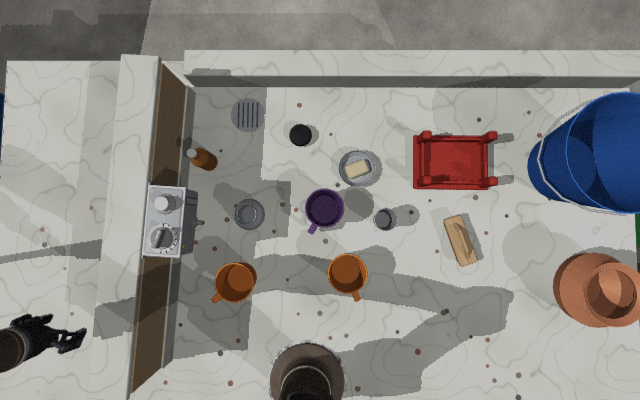

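View pics/s0.png

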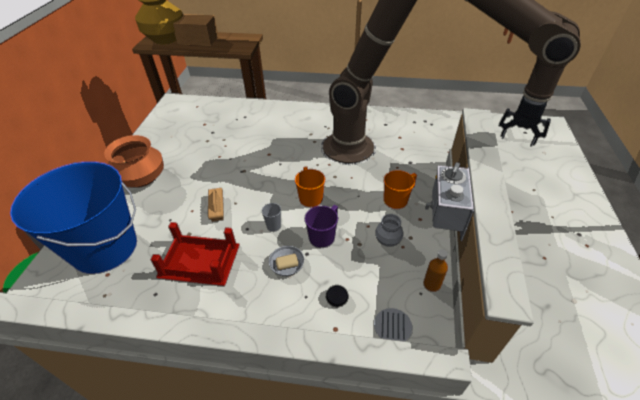

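The top view has robot base at (305,385), up = +x and left = +y. Mug candidates are purple with handle (324,208), orange (236,283) and orange (348,273). The purple one matches the description. The lota is at (249,213), the tumbler at (385,218) and the dispenser at (168,220), with the white button at (163,203) and the dial at (162,238). Next is a close crop with first measurements.

Run:
```python
from h import *
s,c=shot('top'); im=c['img']
a=im[170:270,130:230]; b=im[170:270,270:370]
cv2.imwrite('pics/c1.png',cv2.resize(np.hstack([a,im[170:270,230:270],b])[:,:,::-1],None,fx=3.3,fy=5,interpolation=cv2.INTER_CUBIC) if 0 else cv2.resize(np.vstack([np.hstack([a,b])])[:,:,::-1],None,fx=4,fy=4,interpolation=cv2.INTER_CUBIC))
hsv=cv2.cvtColor(im,cv2.COLOR_RGB2HSV)
m=cv2.inRange(hsv,(125,60,20),(160,255,255))
cs=max(cv2.findContours(m,0,1)[0],key=cv2.contourArea); x,y,w,h=cv2.boundingRect(cs); print('mug',x,y,w,h,cv2.minEnclosingCircle(cs))
# rim: opening eliminates handle
mo=cv2.morphologyEx(m,cv2.MORPH_OPEN,np.ones((13,13)));cs=max(cv2.findContours(mo,0,1)[0],key=cv2.contourArea)
print(cv2.minEnclosingCircle(cs)); 
for n,u,v,z in[('button',163,203,282),('dialtop',162,238,291),('lota',249,213,98),('mugrim',324,208,105),('tumbler',385,218,88),('soap',358,168,30),('pumice',300,135,32),('oil',195,153,165),('or1',236,282,105),('or2',348,273,105)]: print(n,onz(c,u,v,z).round())
```

```text
mug 305 189 39 45 ((322.5952453613281, 212.3095245361328), 23.92801856994629)
((324.5068359375, 209.5993194580078), 20.625429153442383)
button [523. 338. 282.]
dialtop [440. 333. 291.]
lota [505. 166.  98.]
mugrim [522. -49. 105.]
tumbler [ 496. -225.   88.]
soap [ 648. -152.   30.]
pumice [749.  27.  32.]
oil [666. 305. 165.]
or1 [310. 197. 105.]
or2 [ 340. -119.  105.]
```

View pics/c1.png

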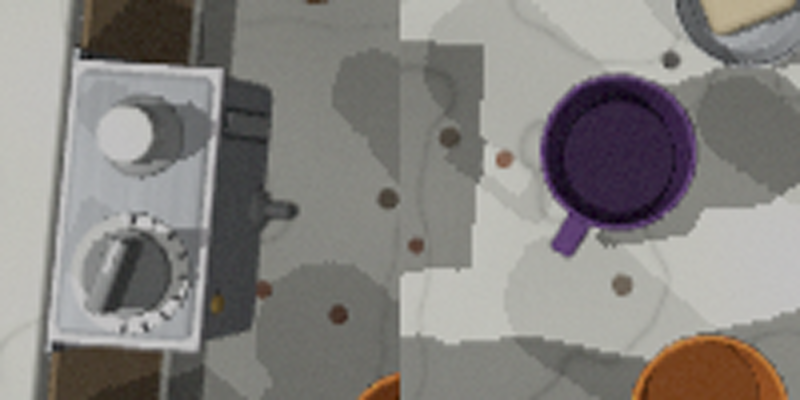

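Run:
```python
from h import *
s,c=shot('top')
f=lambda x,y,z:onz(c,130+x/4,170+y/4,z)
P=[f(*p,256) for p in((78,62),(224,68),(196,350),(50,345))]
C=np.mean(P,0); print([p.round().tolist() for p in P],C.round(1))
ex=(P[0]+P[1]-P[2]-P[3])/2; yaw=np.arctan2(ex[1],ex[0]); print('len',np.linalg.norm(ex),np.linalg.norm(P[0]+P[3]-P[1]-P[2])/2,'yaw',np.degrees(yaw))
b=f(126,133,282); print('button',b.round(1)); print('spout',f(290,210,142).round(1))
a,e=f(128,240,291),f(98,308,291); print('bar',((a+e)/2).round(1),np.degrees(np.arctan2(*(a-e)[[1,0]])),np.linalg.norm(a-e))
R=np.array([[np.cos(yaw),-np.sin(yaw)],[np.sin(yaw),np.cos(yaw)]])
for n,o in(('spout',(0,-62)),('dial',(-42.5,0)),('btn',(42.5,0))): print(n,(C[:2]+R@o).round(1))
g=lambda x,y,z:onz(c,270+(x-400)/4,170+y/4,z)
print('mug',g(618,152,105).round(1),'handle top',g(568,243,95).round(1))
print('pos',s['position'])
```

```text
[[568.0, 385.0, 256.0], [565.0, 293.0, 256.0], [391.0, 304.0, 256.0], [393.0, 395.0, 256.0]] [479.1 344.2 256. ]
len 174.5831166098215 91.1971071076313 yaw -3.505505241004271
button [522.7 341.5 282. ]
spout [476.7 285.9 142. ]
bar [438.6 342.  291. ] -22.07339586991188 43.53032083842709
spout [475.3 282.3]
dial [436.7 346.8]
btn [521.5 341.6]
mug [522.1 -50.9 105. ] handle top [456.8 -15.7  95. ]
pos [221.12485284 584.16110922 230.64958628]
```

Call:
servo_tool(
  grip=[1,1,1,1,1,1,1,1,1,1,1,1,1,1],
  linear=[
    [0,0,0.5],
    [0,0,0.8],
    [0,0,0.9],
    [0,0,0.9],
    [0.3,-0.3,0.5],
    [0.7,-0.7,0],
    [0.7,-0.7,0],
    [0.7,-0.7,0],
    [0.7,-0.7,0],
    [0.6,-0.7,0],
    [0.5,-0.7,0],
    [0.2,-0.3,0],
    [0,0,0],
    [0,0,0],
  ],
  spin=[0,0,0,0,0,0,0,0,0,0,0,0,0,0],
  squeeze=40,
)

```text
time_s: 1.6
position: [440.9, 344.9, 411.2]
ee_rot: [3.141, -0.001, 2.78]
wrist_force: [-0.5, -0.5, 0.2]
width: 0.994
grasp_force: 0.0
```

```bash
cat >> h.py <<'E'
from scipy.spatial.transform import Rotation as Ro
def wshot(f=None):
    s,c=shot('wrist',f); W=np.eye(4); W[:3,:3]=Ro.from_euler('xyz',s['ee_rot']).as_matrix(); W[:3,3]=s['position']
    c['camera_from_world']=np.linalg.inv(W@np.array(c['mount'])); return s,c
E
python3 - <<'E'
from h import *
s,c=wshot('w1.png'); print(np.round(c['mount'],2).tolist()); print(proj(c,[437,346,291]),proj(c,[522,341.5,282]),np.array(c['camera_matrix']))
E
```

```text
[[-0.0, 0.96, 0.27, 69.28], [1.0, 0.0, -0.0, 0.68], [-0.0, 0.27, -0.96, -143.48], [0.0, 0.0, 0.0, 1.0]]
[313.3846577  185.71183924] [339.99978405 263.9501958 ] [[308.79867942   0.         314.84248374]
 [  0.         308.79867942 196.087188  ]
 [  0.           0.           1.        ]]
```

View pics/w1.png

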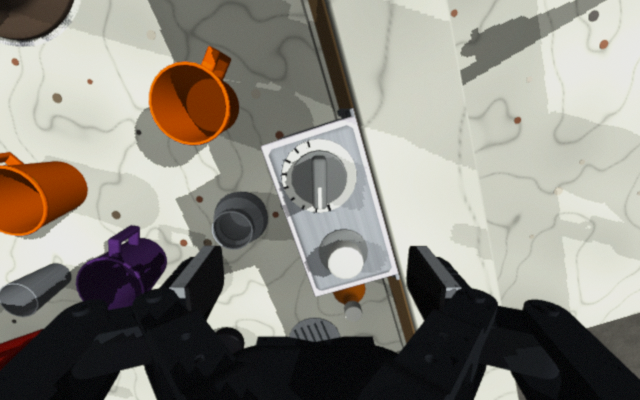

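The wrist view shows the dial bar from (319,157) to (320,211), its white pointer end at the bottom towards the button (346,262). Box corners are about (262,147), (355,111), (398,276) and (318,296).

Run:
```python
from h import *
s,c=wshot(); 
cv2.imwrite('pics/w1c.png',cv2.resize(c['img'][100:310,240:420][:,:,::-1],None,fx=2.8,fy=2.8,interpolation=cv2.INTER_CUBIC))
b=onz(c,346,262,282); print('btn',b)
a,e=onz(c,320,211,291),onz(c,319,157,291); print((a+e)/2,np.linalg.norm(a-e),np.degrees(np.arctan2(*(a-e)[[1,0]])))
P=[onz(c,*p,256) for p in((318,296),(262,147),(355,111),(398,276))]
for i in range(4):
  d=P[i]-P[(i+1)%4]; print(P[i].round(1),np.linalg.norm(d).round(1),np.degrees(np.arctan2(d[1],d[0])).round(1))
print(np.mean(P,0))
```

```text
btn [521.4051587  348.61906929 282.        ]
[437.38336166 352.15041916 291.        ] 48.74449726524962 -19.388385063615814
[563.7 303.9 256. ] 172.7 -2.3
[391.1 310.9 256. ] 94.4 -89.9
[391.  405.3 256. ] 180.4 176.3
[571.1 393.8 256. ] 90.2 85.3
[479.22933443 353.48952358 256.        ]
```

View pics/w1c.png

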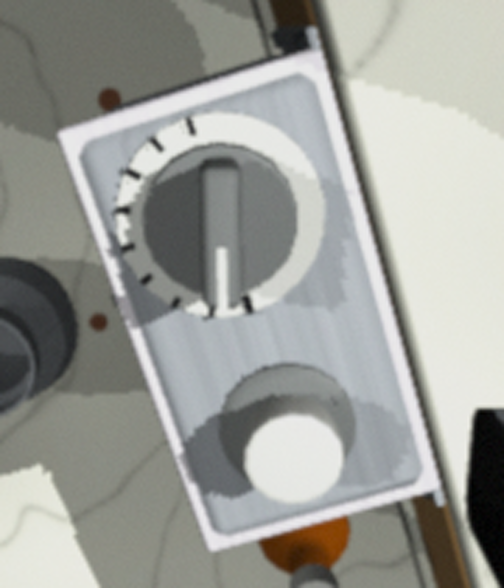

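Tick 0, the longest, is at crop (250,303) and the pointer sits by the next tick, so the dial is at click 1. The wrist and top estimates differ by a few mm in y, so I'll look again from closer.

Call:
servo_tool(
  grip=[1,1,1,1,1],
  linear=[
    [-0.04,0.1,-0.5],
    [-0.03,0.04,-0.5],
    [0,0,-0.5],
    [0,0,0],
    [0,0,0],
  ],
  spin=[0,0,0,0,0],
)

```text
time_s: 2.2
position: [437.1, 352.5, 336.7]
ee_rot: [-3.141, -0.0, 2.782]
wrist_force: [0.2, -0.0, 1.3]
width: 0.999
grasp_force: 0.0
```

Run:
```python
from h import *
s,c=wshot('w2.png'); print(s['position'],s['ee_rot'])
print(proj(c,[437.4,352,291]),proj(c,[437.4,346,291]), proj(c,s['position']))
```

```text
[437.13241424 352.52517097 336.6603411 ] [-3.14125415e+00 -3.35204072e-04  2.78158506e+00]
[312.98851638 219.85026843] [304.39188704 222.90214195] [313.29830252 250.18320481]
```

View pics/w2.png

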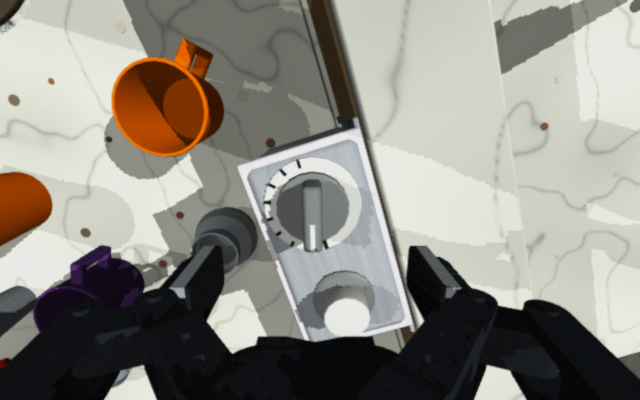

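The bar runs from (311,180) to (314,249), centred on the predicted (313,220) and between the pads. I'll descend, grip, turn about 117° clockwise and release.

Call:
servo_tool(
  grip=[1,1,1,1,1,0.4,0,0,0,0,0],
  linear=[
    [-0.02,0,-0.4],
    [-0.01,0,-0.4],
    [0,0,-0.4],
    [0,0,-0.16],
    [0,0,0],
    [0,0,0],
    [0,0,0],
    [0,0,0],
    [0,0,0],
    [0,0,0],
    [0,0,0],
  ],
  spin=[0,0,0,0,0,0,0,0,0,0,0],
  squeeze=40,
)

```text
time_s: 3.35
position: [436.0, 351.1, 268.8]
ee_rot: [-3.141, -0.0, 2.779]
wrist_force: [-2.9, -3.3, 4.9]
width: 0.141
grasp_force: 40.7
```

Call:
servo_tool(
  grip=[0,0,0,0,0,0,0,0,0,0,0,0,0,0,0,0,0,0,0,0],
  linear=[
    [0,0,0],
    [0,0,0],
    [0,0,0],
    [0,0,0],
    [0,0,0],
    [0,0,0],
    [0,0,0],
    [0,0,0],
    [0,0,0],
    [0,0,0],
    [0,0,0],
    [0,0,0],
    [0,0,0],
    [0,0,0],
    [0,0,0],
    [0,0,0],
    [0,0,0],
    [0,0,0],
    [0,0,0],
    [0,0,0],
  ],
  spin=[-0.108,-0.108,-0.108,-0.108,-0.108,-0.108,-0.108,-0.108,-0.108,-0.108,-0.108,-0.108,-0.108,-0.108,-0.108,-0.108,-0.108,-0.108,0,0],
)

```text
time_s: 5.35
position: [438.8, 351.5, 268.8]
ee_rot: [3.139, -0.004, 0.743]
wrist_force: [9.0, 0.6, -1.9]
width: 0.143
grasp_force: 39.9
```

Call:
servo_tool(
  grip=[0.3,0.6,1,1,1,1,1,1,1,1,1],
  linear=[
    [0,0,0],
    [0,0,0],
    [0,0,0],
    [0,0,0],
    [0,0,0.3],
    [0,0,0.6],
    [0,0,0.6],
    [0,0,0.6],
    [0,0,0.5],
    [0,0,0],
    [0,0,0],
  ],
  spin=[0,0,0,0,0,0,0,0,0,0,0],
)

```text
time_s: 6.45
position: [436.2, 351.6, 398.4]
ee_rot: [-3.141, -0.001, 0.744]
wrist_force: [-0.8, -0.0, 0.0]
width: 1.001
grasp_force: 0.0
```

Run:
```python
from h import *
s,c=wshot(); print(s['position'],s['ee_rot'],s['q'][6])
print(proj(c,[436,351,291]),proj(c,[521,348,282]))
u,v=proj(c,[470,349,270]).astype(int); u,v=max(u,130),max(v,110)
t=env.camera('top'); W=Ro
A=cv2.resize(c['img'][:,:,::-1],(480,300)); B=cv2.resize(c['img'][v-110:v+90,u-130:u+130][:,:,::-1],(390,300))
cv2.imwrite('pics/w3.png',np.hstack([A[:,60:420],B])); print(u,v)
```

```text
[436.21220334 351.58710766 398.39228323] [-3.14134606e+00 -6.70699996e-04  7.44160491e-01] -1.4903566365558774
[315.82868263 195.44218567] [388.86927945 121.27658641]
343 163
```

View pics/w3.png

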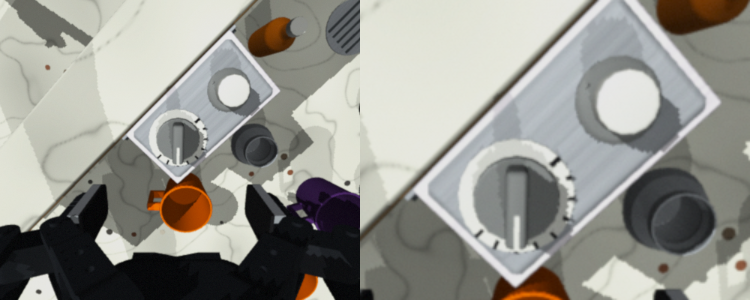

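The dial pointer is on the third-last of the nine ticks, with ticks 7 and 8 to its left, so it reads click 6. Dispenser yaw comes out near -2.5° and the spout near (477,287). Next I'll locate the lota and mug from this wrist view and approach the lota.

Run:
```python
from h import *
s,c=wshot(); t=env.camera('top')
print(onz(c,424,199,98), onz(t,249.5,213,98))
a=c['img'][140:270,370:480]; b=t['img'][190:240,220:275]
cv2.imwrite('pics/l.png',np.hstack([cv2.resize(a,(440,520),interpolation=3),cv2.resize(b,(440*10//12,520-120),interpolation=3)[:].copy() if 0 else cv2.resize(b,(352,520),interpolation=3)])[:,:,::-1])
```

```text
[501.50926717 190.92347903  98.        ] [505.44635589 164.79729964  98.        ]
```

View pics/l.png

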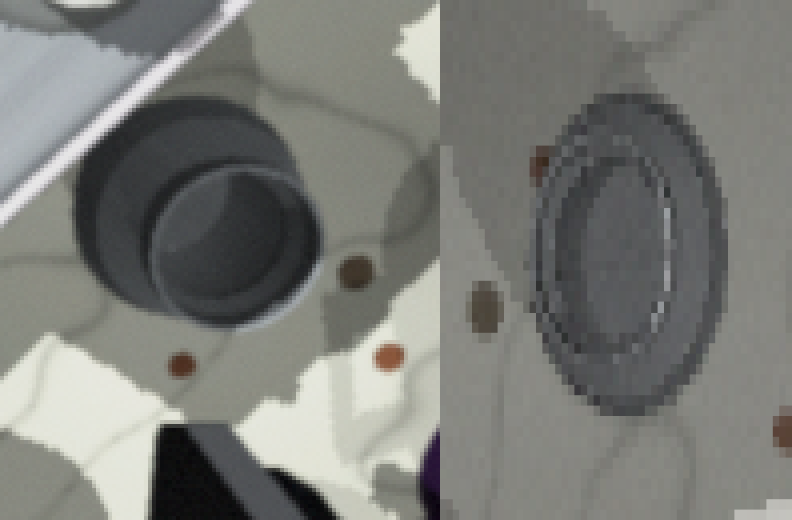

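The lota's rim centre is at about (429,202) in the wrist view and about (245.8,214) in the top view; the belly is at (249.2,214.5) in the top view.

Run:
```python
from h import *
s,c=wshot(); t=env.camera('top')
t2=t
print(onz(c,429,201.7,98), onz(t,245.8,214,98),onz(t,249.2,214.5,36))
o,d=ray(c,429,201.7);o2,d2=ray(t,245.8,214)
A=np.stack([d,-d2],1); k=np.linalg.lstsq(A,o2-o,rcond=None)[0]; print(o+k[0]*d,o2+k[1]*d2)
```

```text
[503.75672343 182.1579328   98.        ] [502.44229085 175.42415775  98.        ] [502.12516663 178.02110817  36.        ]
[504.12294745 177.4812155   88.45790326] [502.60863401 177.4357681   88.42205859]
```

Call:
servo_tool(
  grip=[1,1,1,1,1,1,1,1,1,1,1],
  linear=[
    [0.2,-0.5,0],
    [0.3,-0.8,0],
    [0.3,-0.8,-0.1],
    [0.3,-0.7,-0.4],
    [0.24,-0.43,-0.6],
    [0,-0.2,-0.8],
    [0,0,-0.8],
    [0,0,-0.8],
    [0,0,-0.46],
    [0,0,0],
    [0,0,0],
  ],
  spin=[0,0,0,0,0,0,0,0,0,0,0],
)

```text
time_s: 7.85
position: [503.5, 179.9, 200.7]
ee_rot: [3.141, 0.001, 0.744]
wrist_force: [-0.0, 0.9, 0.7]
width: 0.998
grasp_force: 0.0
```

Run:
```python
from h import *
s,c=wshot('w4.png'); print(s['position'],s['ee_rot'])
for p in([503,180,98],s['position']): print(proj(c,p))
cv2.imwrite('pics/w4.png',c['img'][:,:,::-1])
```

```text
[503.47627835 179.93598305 200.68358749] [3.14123438e+00 5.23959723e-04 7.43842046e-01]
[314.9766233  196.53740918]
[315.89124811 251.1426953 ]
```

View pics/w4.png

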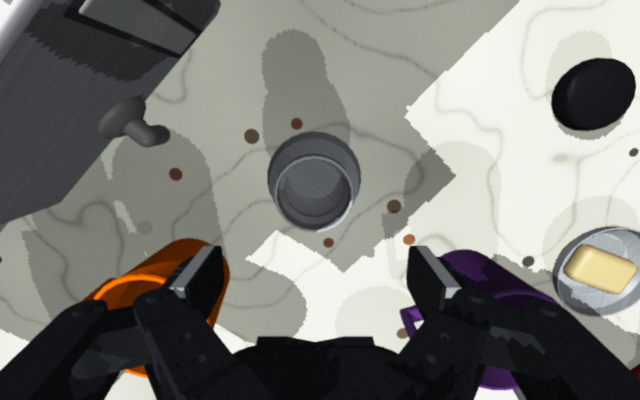

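The lota's rim centre is at (314,193) against a predicted (315,196.5), so it is centred between the pads and the spout shows at (157,137). I'll go down and grip.

Call:
servo_tool(
  grip=[1,1,1,1,1,1,1,0.6,0.3,0.3,0.3,0.3],
  linear=[
    [0,0,-0.5],
    [0,0,-0.6],
    [0,0,-0.6],
    [0,0,-0.5],
    [0,0,-0.35],
    [0,0,-0.18],
    [0,0,0],
    [0,0,0],
    [0,0,0],
    [0,0,0],
    [0,0,0],
    [0,0,0],
  ],
  spin=[0,0,0,0,0,0,0,0,0,0,0,0],
  squeeze=30,
)

```text
time_s: 9.1
position: [504.4, 180.7, 65.6]
ee_rot: [3.141, -0.003, 0.744]
wrist_force: [-1.0, -0.2, 5.9]
width: 0.744
grasp_force: 31.6
```

Run:
```python
from h import *
s,c=wshot(); print(s['position'],s['ee_rot'],s['width'],s['grasp_force'],s['q'][6])
```

```text
[504.39979403 180.72185112  65.61656639] [ 3.14119105 -0.00320827  0.74416428] 0.7444027462518993 31.588305573004618 -0.9372483918811734
```

Call:
servo_tool(
  grip=[0.3,0.3,0.3,0.3,0.3,0.3,0.3,0.3,0.3,0.3,0.3,0.3,0.3,0.3],
  linear=[
    [0,0,0.3],
    [0,0,0.4],
    [0.2,0,0],
    [0.5,-0.1,0],
    [0.6,-0.2,0],
    [0.6,-0.2,0],
    [0.6,-0.2,0],
    [0.6,-0.1,0],
    [0.4,-0.1,0],
    [0.2,0,0],
    [0,0,0],
    [0,0,-0.3],
    [0,0,-0.36],
    [0,0,0],
  ],
  spin=[0,0,0,0,0,0,0,0,0,0,0,0,0,0],
)

```text
time_s: 10.55
position: [686.5, 136.6, 63.6]
ee_rot: [-3.139, 0.001, 0.745]
wrist_force: [-0.7, -0.2, -2.0]
width: 0.742
grasp_force: 35.2
```

Call:
servo_tool(
  grip=[0.8,0.9,1,1,1,1,1,1,1,1],
  linear=[
    [0,0,0],
    [0,0,0],
    [0,0,0],
    [0,0,0],
    [0,0,0.4],
    [0,0,0.7],
    [0,0,0.8],
    [0,0,0.8],
    [0,0,0.3],
    [0,0,0],
  ],
  spin=[0,0,0,0,0,0,0,0,0,0],
)

```text
time_s: 11.55
position: [689.6, 135.0, 218.9]
ee_rot: [3.139, -0.005, 0.744]
wrist_force: [1.2, -0.5, 0.1]
width: 1.001
grasp_force: 0.0
```

Run:
```python
from h import *
s,c=wshot(); print(s['position'],s['ee_rot'],s['q'][6]); print(proj(c,[s['position'][0],s['position'][1],98]))
t=env.camera('top')
hsv=cv2.cvtColor(c['img'],cv2.COLOR_RGB2HSV)
cv2.imwrite('pics/w5.png',np.hstack([cv2.resize(c['img'],(400,250)),cv2.resize(t['img'][80:280,120:440],(400,250))])[:,:,::-1])
```

```text
[689.63100508 134.99051967 218.946645  ] [ 3.13931037 -0.00465772  0.74391308] -0.8489373700509906
[315.10955308 191.25752671]
```

View pics/w5.png

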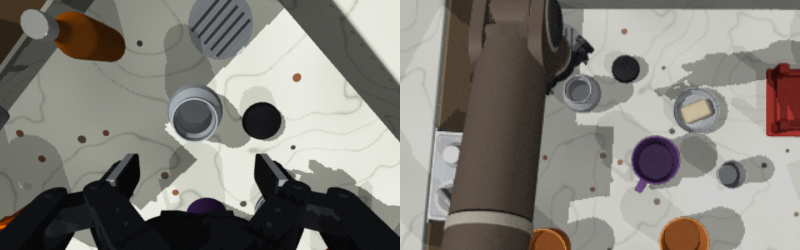

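The lota stands upright on its new spot, at wrist picture (195,118) in the shrunk frame and top picture (580,93), clear of the pumice and oil bottle. That was the tenth and last picture, so from here I measure numerically. I'm moving over the purple mug's handle.

Call:
servo_tool(
  grip=[1,1,1,1,1,1,1,1,1,1,1,1],
  linear=[
    [-0.4,-0.2,0.4],
    [-0.5,-0.3,0.4],
    [-0.5,-0.3,0.4],
    [-0.5,-0.3,0.4],
    [-0.5,-0.3,0],
    [-0.5,-0.3,0],
    [-0.5,-0.3,0],
    [-0.5,-0.3,0],
    [-0.5,-0.4,0],
    [-0.27,-0.24,0],
    [0,0,0],
    [0,0,0],
  ],
  spin=[-0.119,-0.119,-0.119,-0.119,-0.119,-0.119,-0.119,-0.119,-0.119,-0.119,0,0],
)

```text
time_s: 12.85
position: [454.5, -11.2, 295.1]
ee_rot: [3.141, 0.001, -0.499]
wrist_force: [0.5, -0.4, 0.0]
width: 1.002
grasp_force: 0.0
```

```bash
cat > mug.py <<'E'
from h import *
s,c=wshot(); t=env.camera('top')
print(np.round(s['position'],1),np.degrees(s['ee_rot']).round(1),s['q'][6])
for n,x in(('wrist',c),('top',t)):
    m=cv2.inRange(cv2.cvtColor(x['img'],cv2.COLOR_RGB2HSV),(122,50,15),(165,255,255))
    cs=max(cv2.findContours(m,cv2.RETR_EXTERNAL,cv2.CHAIN_APPROX_NONE)[0],key=cv2.contourArea)
    p=np.array([onz(x,*q[0],105)[:2] for q in cs])
    ctr=np.median(p,0)
    for _ in range(30):   # circle fit to rim, handle dropped
        r=np.linalg.norm(p-ctr,axis=1); k=r<np.median(r)+4
        A=np.c_[2*p[k],np.ones(k.sum())]; w=np.linalg.lstsq(A,(p[k]**2).sum(1),rcond=None)[0]; ctr=w[:2]
    R=np.sqrt(w[2]+ctr@ctr); r=np.linalg.norm(p-ctr,axis=1)
    h=p[(r>R+10)]
    a=np.degrees(np.arctan2(*(h.mean(0)-ctr)[::-1])) if len(h) else None
    print(n,cv2.boundingRect(cs),'ctr',ctr.round(1),'R',R.round(1),'n',k.sum(),len(p),'rmax',r.max().round(1),'handle yaw',a)
E
python3 mug.py
```

```text
[454.5 -11.2 295.1] [180.    0.  -28.6] -2.0895552664519785
wrist (261, 42, 108, 135) ctr [522.8 -47.1] R 55.1 n 301 352 rmax 80.3 handle yaw 150.06359869713583
top (305, 189, 39, 36) ctr [528.7 -73.8] R 35.4 n 66 114 rmax 79.5 handle yaw 77.50938165644223
```

Call:
servo_tool(
  grip=[1,1,1,1,1,1,1,1,1,1,1,0.6,0,0,0,0,0],
  linear=[
    [0,0.07,-0.5],
    [0,0,-0.6],
    [0,0,-0.6],
    [0,0,-0.6],
    [0,0,-0.6],
    [0,0,-0.6],
    [0,0,-0.5],
    [0,0,-0.4],
    [0,0,-0.3],
    [0,0,-0.12],
    [0,0,0],
    [0,0,0],
    [0,0,0],
    [0,0,0],
    [0,0,0],
    [0,0,0],
    [0,0,0],
  ],
  spin=[-0.02,0,0,0,0,0,0,0,0,0,0,0,0,0,0,0,0],
  squeeze=60,
)

```text
time_s: 14.65
position: [454.9, -8.3, 55.2]
ee_rot: [-3.141, -0.0, -0.523]
wrist_force: [-1.2, 0.8, 5.6]
width: 0.203
grasp_force: 58.2
```

Call:
servo_tool(
  grip=[0,0,0,0,0,0,0,0,0,0,0,0,0,0,0,0,0,0,0,0],
  linear=[
    [0,0,0.15],
    [0,0,0.15],
    [0.02,0.15,0],
    [0.02,0.15,0],
    [0.02,0.15,0],
    [0.02,0.15,0],
    [0.02,0.15,0],
    [0.02,0.15,0],
    [0.02,0.15,0],
    [0.02,0.15,0],
    [0.02,0.15,0],
    [0.02,0.15,0],
    [0.02,0.15,0],
    [0.02,0.15,0],
    [0.02,0.15,0],
    [0.02,0.15,0],
    [0.02,0.15,0],
    [0.02,0.15,0],
    [0.02,0.15,0],
    [0.02,0.15,0],
  ],
  spin=[0,0,0.1151,0.1151,0.1151,0.1151,0.1151,0.1151,0.1151,0.1151,0.1151,0.1151,0.1151,0.1151,0.1151,0.1151,0.1151,0,0,0],
)

```text
time_s: 16.65
position: [472.9, 126.9, 69.9]
ee_rot: [3.141, 0.0, 1.282]
wrist_force: [0.1, -0.1, -1.9]
width: 0.2
grasp_force: 58.6
```

```bash
cat > m2.py <<'E'
from h import *
s,c=wshot(); print(np.round(s['position'],1),np.degrees(s['ee_rot']).round(1),s['q'][6],s['width'])
o=np.array([s['position'][0],s['position'][1]])
m=cv2.inRange(cv2.cvtColor(c['img'],cv2.COLOR_RGB2HSV),(122,50,15),(165,255,255))
cs=max(cv2.findContours(m,cv2.RETR_EXTERNAL,cv2.CHAIN_APPROX_NONE)[0],key=cv2.contourArea)
print(cv2.boundingRect(cs)); x,y,w,h=cv2.boundingRect(cs)
y=s['ee_rot'][2]; print('mug by grip',o+79*np.array([np.cos(y),np.sin(y)]), 'spout px',proj(c,[477,287,140]),'grip opening px',proj(c,[*o,75]))
E
python3 m2.py
```

```text
[472.9 126.9  69.9] [180.    0.   73.5] -0.5054142103574639 0.19982202859531456
(117, 0, 398, 306)
mug by grip [495.34627478 202.65156169] spout px [  45.66295216 -463.78325349] grip opening px [315.11668362 255.99433627]
```

Call:
servo_tool(
  grip=[0,0,0,0,0,0,0,0,0,0],
  linear=[
    [0,0.1,0],
    [0,0.2,0],
    [0,0.25,0],
    [0,0.25,0],
    [0,0.25,0],
    [0,0.2,0],
    [0,0.15,0],
    [0,0.1,0],
    [0,0,0],
    [0,0,0],
  ],
  spin=[0.117,0.117,0,0,0,0,0,0,0,0],
)

```text
time_s: 17.7
position: [472.7, 201.2, 69.8]
ee_rot: [-3.142, 0.0, 1.53]
wrist_force: [-1.1, -0.3, -1.6]
width: 0.2
grasp_force: 58.6
```

```bash
cat > m3.py <<'E'
from h import *
s=env.get_state(); y=s['ee_rot'][2]; o=np.array(s['position'][:2]); print(np.round(s['position'],1),np.degrees(y),s['wrist_force'],'mug by grip',o+79*np.array([np.cos(y),np.sin(y)]))
for n in('top','scene'):
    c=env.camera(n)
    m=cv2.inRange(cv2.cvtColor(c['img'],cv2.COLOR_RGB2HSV),(122,50,15),(165,255,255))
    k=max(cv2.findContours(m,0,1)[0],key=cv2.contourArea); x,y,w,h=cv2.boundingRect(k)
    print(n,(x,y,w,h),cv2.contourArea(k),'expect spout/mug px',proj(c,[477,287,140]).round(),proj(c,[475,282,52]).round(),[proj(c,[475+a,282+b,105]).round().tolist() for a,b in((55,0),(-55,0),(0,-55),(0,55))])
E
python3 m3.py
```

```text
[472.7 201.2  69.8] 87.63531205341573 [-1.10669368 -0.2507814  -1.56622645] mug by grip [475.97330929 280.09065274]
top (320, 399, 1, 1) 0.0 expect spout/mug px [202. 222.] [213. 223.] [[209.0, 204.0], [207.0, 242.0], [227.0, 223.0], [189.0, 223.0]]
scene (395, 201, 39, 43) 977.0 expect spout/mug px [425. 208.] [419. 226.] [[423.0, 228.0], [421.0, 203.0], [405.0, 214.0], [439.0, 217.0]]
```

Run:
```python
from h import *
c=env.camera('wrist'); W=np.eye(4); W[:3,:3]=Ro.from_euler('xyz',[3.14123,.0005,.74384]).as_matrix(); W[:3,3]=[503.48,179.94,200.68]
c['camera_from_world']=np.linalg.inv(W@np.array(c['mount']))
for z in(140,145): print(onz(c,157,137,z))
print(proj(c,[477,287,140]),proj(c,[477,287,160]))
```

```text
[472.35334244 290.77707794 140.        ]
[474.37287891 289.22157473 145.        ]
[165.92925891 135.65237906] [150.19356199 138.50255922]
```

Call:
servo_tool(
  grip=[0,0,0,0,0,0,0,0,0],
  linear=[
    [0,0.07,0],
    [0,0.05,0],
    [0,0,0],
    [0,0,-0.1],
    [0,0,-0.1],
    [0,0,-0.06],
    [0,0,-0.03],
    [0,0,0],
    [0,0,0],
  ],
  spin=[0,0,0,0,0,0,0,0,0],
)

```text
time_s: 18.75
position: [472.4, 207.2, 55.3]
ee_rot: [-3.141, 0.0, 1.53]
wrist_force: [-2.2, -1.6, 2.5]
width: 0.201
grasp_force: 59.2
```

Call:
servo_tool(
  grip=[0.25,0.35,0.5,0.7,0.9,1,1,1,1,1,1,1,1,1,1,1],
  linear=[
    [0,0,0],
    [0,0,0],
    [0,0,0],
    [0,0,0],
    [0,0,0],
    [0,0,0],
    [0,-0.2,0],
    [0,-0.4,0],
    [0,-0.6,0],
    [0,-0.6,0],
    [0,-0.4,0.4],
    [0,0,0.8],
    [0,0,0.9],
    [0,0,0.9],
    [0,0,0.5],
    [0,0,0],
  ],
  spin=[0,0,0,0,0,0,0,0,0,0,0,0,0,0,0,0],
)

```text
time_s: 20.35
position: [474.6, 97.2, 234.1]
ee_rot: [3.135, -0.003, 1.529]
wrist_force: [0.3, 0.8, -0.6]
width: 1.001
grasp_force: 0.0
```

```bash
python3 mug.py
python3 - <<'E'
from h import *
s,c=wshot(); print(proj(c,[477,288,140]),proj(c,[477,286,105]))
E
```

```text
[474.6  97.2 234.1] [179.6  -0.2  87.6] -0.30166317815133925
wrist (252, 0, 108, 74) ctr [475.  232.9] R 21.9 n 176 282 rmax 45.5 handle yaw -169.27144821533935
top (317, 399, 1, 1) ctr [ -2.7 -18. ] R 18.2 n 1 1 rmax 18.2 handle yaw None
[308.65094154 -93.44492995] [309.61505735 -60.01392795]
```

Call:
servo_tool(
  grip=[1,1,0.5,0,0,0,0,0],
  linear=[
    [0,0,0.6],
    [0,0,0.9],
    [0,0.2,0.9],
    [0,0.4,0.8],
    [0,0.4,0.1],
    [0,0.06,0],
    [0,0,0],
    [0,0,0],
  ],
  spin=[0,0,0,0,0,0,0,0],
)

```text
time_s: 21.3
position: [472.3, 149.2, 393.4]
ee_rot: [-3.139, 0.002, 1.529]
wrist_force: [0.3, -0.8, 0.6]
width: 0.007
grasp_force: 0.0
```

```bash
python3 mug.py
python3 - <<'E'
from h import *
s,c=wshot(); print(proj(c,[477,288,140]),[proj(c,[477+a,286+b,105]).round().tolist() for a,b in((55,0),(-55,0),(0,-55),(0,55))])
m=cv2.inRange(cv2.cvtColor(c['img'],cv2.COLOR_RGB2HSV),(122,50,15),(165,255,255))
print(cv2.boundingRect(m))
g=c['img'][:200].astype(int); b=(g.min(2)>225).astype(np.uint8)
n,l,st,ce=cv2.connectedComponentsWithStats(b)
for i in range(1,n):
  if 150<st[i,4]<3000: print(st[i],ce[i].round(1),onz(c,*ce[i],282).round())
print('exp btn',proj(c,[521.4,347.3,282]),'dial',proj(c,[436.5,351,291]))
E
```

```text
[472.3 149.2 393.4] [-1.798e+02  1.000e-01  8.760e+01] -0.4298455064145744
wrist (271, 28, 87, 93) ctr [469.1 268.7] R 43.6 n 191 310 rmax 70.9 handle yaw 29.86969181057093
top (232, 221, 10, 6) ctr [475.6 201.5] R 8.4 n 21 27 rmax 16.5 handle yaw None
[313.74341544  47.65135686] [[357.0, 53.0], [271.0, 56.0], [316.0, 99.0], [312.0, 6.0]]
(31, 28, 570, 372)
[  0   0  14  30 220] [ 5.8 11.3] [251. 298. 282.]
[622 135  18  49 482] [631.4 161.3] [737. 166. 282.]
[255 141  25  12 176] [265.4 146. ] [434. 191. 282.]
[323 144  99  56 914] [398.2 178.3] [544. 159. 282.]
[ 483  144   87   34 1835] [535.1 160.5] [657. 170. 282.]
[260 147  34  31 663] [277.8 163.2] [443. 177. 282.]
[ 141  153   62   40 1663] [173.4 176.9] [354. 169. 282.]
[ 484  162   80   38 1325] [527.7 187.7] [654. 146. 282.]
[259 178  57  22 718] [281.1 190.2] [444. 153. 282.]
[617 183  23  17 268] [629.9 193.1] [742. 138. 282.]
[136 191  76   9 390] [175.3 196.8] [352. 151. 282.]
exp btn [374.17205669 -90.04335311] dial [246.55224606 -98.62421628]
```

Call:
servo_tool(
  grip=[0,0,0,0,0,0,0,0,0],
  linear=[
    [0.1,0.3,0],
    [0.2,0.6,0],
    [0.2,0.8,0],
    [0.2,0.8,0],
    [0.2,0.8,0],
    [0.08,0.5,0],
    [0,0.16,0],
    [0,0,0],
    [0,0,0],
  ],
  spin=[0,0,0,0,0,0,0,0,0],
)

```text
time_s: 22.35
position: [522.0, 347.5, 395.3]
ee_rot: [3.141, 0.001, 1.529]
wrist_force: [-0.8, -0.6, 0.2]
width: -0.002
grasp_force: 0.0
```

```bash
cat > btn.py <<'E'
from h import *
s,c=wshot(); print(np.round(s['position'],1),s['wrist_force'])
u,v=proj(c,[521.4,347.4,282]); print('exp btn',u,v,'r',18*308.8/250)
g=c['img'].astype(int); b=((g.min(2)>200)&(g.max(2)-g.min(2)<25)).astype(np.uint8); b=cv2.morphologyEx(b,cv2.MORPH_OPEN,np.ones((5,5)))
n,l,st,ce=cv2.connectedComponentsWithStats(b)
for i in range(1,n):
  if np.hypot(*(ce[i]-[u,v]))<80: print(st[i],ce[i].round(1),onz(c,*ce[i],282).round(1))
h=cv2.HoughCircles(cv2.cvtColor(c['img'],cv2.COLOR_RGB2GRAY),3,1.2,15,param1=100,param2=14,minRadius=15,maxRadius=32)
if h is not None:
  for x in h[0]:
    if np.hypot(x[0]-u,x[1]-v)<60: print('circle',x,onz(c,x[0],x[1],282).round(1))
E
python3 btn.py
```

```text
[522.  347.5 395.3] [-0.78618174 -0.59670476  0.15469529]
exp btn 313.9356007705386 193.02902192072517 r 22.233600000000003
[ 175  132  190   53 1311] [284.3 140. ] [499.  393.5 282. ]
[ 296  175   39   37 1147] [315.1 193. ] [522.4 347.4 282. ]
[357 186   5  18  90] [359.  194.5] [560.2 344.4 282. ]
[255 190   8   9  72] [258.5 194. ] [473.6 348.6 282. ]
[356 205   5  16  80] [358.  212.5] [559.3 328.1 282. ]
[352 222   8   9  62] [355.8 226.4] [557.3 315.1 282. ]
circle [315.      184.20001  25.68   ] [522.6 355.2 282. ]
circle [324.6      201.00002   31.320002] [530.3 339.8 282. ]
circle [334.2      167.40001   24.720001] [539.4 369.  282. ]
circle [283.80002 159.       27.36   ] [497.5 377.9 282. ]
circle [306.6      251.40001   25.920002] [512.4 292.7 282. ]
circle [288.6     245.40001  30.     ] [496.4 299.3 282. ]
circle [277.80002 204.6      26.04   ] [489.5 338.3 282. ]
circle [335.40002 151.8      23.28   ] [540.7 382.1 282. ]
circle [336.6  210.6   19.44] [540.5 330.6 282. ]
circle [269.40002  191.40001   31.320002] [483.2 350.5 282. ]
circle [353.40002 166.20001  16.2    ] [555.6 369.4 282. ]
circle [347.40002 198.6      16.08   ] [550.1 341.2 282. ]
```

The white button's blob centre casts to (522.4,347.4), right under the TCP. I'm descending to just above it, then pressing in small steps.

Call:
servo_tool(
  grip=[0,0,0,0,0,0,0,0,0],
  linear=[
    [0,0,-0.4],
    [0,0,-0.5],
    [0,0,-0.5],
    [0,0,-0.4],
    [0,0,-0.24],
    [0,0,-0.1],
    [0,0,-0.04],
    [0,0,0],
    [0,0,0],
  ],
  spin=[0,0,0,0,0,0,0,0,0],
)

```text
time_s: 23.3
position: [522.1, 348.7, 287.3]
ee_rot: [3.14, -0.001, 1.53]
wrist_force: [-0.8, -0.3, -0.2]
width: 0.002
grasp_force: 0.0
```

Call:
servo_tool(
  grip=[0,0,0,0,0],
  linear=[
    [0,0,-0.02],
    [0,0,-0.02],
    [0,0,-0.02],
    [0,0,0],
    [0,0,0],
  ],
  spin=[0,0,0,0,0],
)

```text
time_s: 23.8
position: [521.7, 348.6, 283.2]
ee_rot: [-3.142, 0.0, 1.53]
wrist_force: [0.3, 0.6, -0.3]
width: 0.001
grasp_force: 0.0
```

Call:
servo_tool(
  grip=[0,0,0,0,0],
  linear=[
    [0,0,-0.03],
    [0,0,-0.03],
    [0,0,-0.03],
    [0,0,-0.03],
    [0,0,0],
  ],
  spin=[0,0,0,0,0],
)

```text
time_s: 24.3
position: [521.8, 348.6, 277.3]
ee_rot: [3.141, -0.0, 1.53]
wrist_force: [0.1, 0.9, 1.5]
width: 0.003
grasp_force: 1.4
```

Call:
servo_tool(
  grip=[0,0,0],
  linear=[
    [0,0,-0.02],
    [0,0,0],
    [0,0,0],
  ],
  spin=[0,0,0],
)

```text
time_s: 24.6
position: [521.8, 348.6, 276.4]
ee_rot: [3.141, -0.0, 1.53]
wrist_force: [0.3, 0.2, 3.5]
width: 0.004
grasp_force: 1.5
```

Call:
servo_tool(
  grip=[0,0,0],
  linear=[
    [0,0,-0.02],
    [0,0,0],
    [0,0,0],
  ],
  spin=[0,0,0],
)

```text
time_s: 24.9
position: [521.8, 348.6, 275.4]
ee_rot: [3.141, -0.0, 1.53]
wrist_force: [0.4, -0.0, 3.9]
width: 0.002
grasp_force: 1.6
```

Call:
servo_tool(
  grip=[0,0,0],
  linear=[
    [0,0,-0.01],
    [0,0,0],
    [0,0,0],
  ],
  spin=[0,0,0],
)

```text
time_s: 25.2
position: [521.8, 348.6, 275.2]
ee_rot: [3.141, -0.0, 1.53]
wrist_force: [-1.4, 0.5, 5.7]
width: 0.002
grasp_force: 2.5
```

The force rose to 5.7 N with no further travel, so the button is on the halfway stop. I'll hold there for about 1.1 s, then press fully and release.

Call:
servo_tool(
  grip=[0,0,0,0,0,0,0,0,0,0,0],
  linear=[
    [0,0,0],
    [0,0,0],
    [0,0,0],
    [0,0,0],
    [0,0,0],
    [0,0,0],
    [0,0,0],
    [0,0,0],
    [0,0,0],
    [0,0,0],
    [0,0,0],
  ],
  spin=[0,0,0,0,0,0,0,0,0,0,0],
)

```text
time_s: 26.3
position: [521.8, 348.7, 275.2]
ee_rot: [3.141, -0.0, 1.53]
wrist_force: [0.7, 0.3, 6.0]
width: -0.004
grasp_force: 2.6
```

Call:
servo_tool(
  grip=[0,0,0,0,0,0,0],
  linear=[
    [0,0,-0.05],
    [0,0,-0.05],
    [0,0,-0.05],
    [0,0,-0.04],
    [0,0,0],
    [0,0,0],
    [0,0,0],
  ],
  spin=[0,0,0,0,0,0,0],
)

```text
time_s: 27.0
position: [522.0, 348.8, 267.9]
ee_rot: [3.14, -0.002, 1.53]
wrist_force: [-4.7, -2.2, 16.7]
width: -0.0
grasp_force: 8.6
```

The force is 16.7 N after 7.3 mm of further travel, so it is fully down. I'll let it up and move clear.

Call:
servo_tool(
  grip=[0,0,0,0,0,0,0,0,0,0,0],
  linear=[
    [0,0,0],
    [0,0,0.1],
    [0,0,0.2],
    [0,0,0.4],
    [0,0,0.6],
    [0,0,0.6],
    [0,0,0.5],
    [0,0,0.2],
    [0,0,0],
    [0,0,0],
    [0,0,0],
  ],
  spin=[0,0,0,0,0,0,0,0,0,0,0],
)

```text
time_s: 28.1
position: [521.2, 348.2, 393.3]
ee_rot: [-3.139, 0.002, 1.53]
wrist_force: [-0.6, 0.5, 0.3]
width: -0.001
grasp_force: 0.0
```

```bash
python3 btn.py | head -6
python3 - <<'E'
from h import *
c=env.camera('scene'); m=cv2.inRange(cv2.cvtColor(c['img'],cv2.COLOR_RGB2HSV),(122,50,15),(165,255,255))
print(cv2.boundingRect(max(cv2.findContours(m,0,1)[0],key=cv2.contourArea)))
print(env.sign_off())
E
```

```text
[521.2 348.2 393.3] [-0.63634479  0.54386619  0.28722645]
exp btn 315.1630667587173 194.32148392575536 r 22.233600000000003
[ 266  134  101   98 1051] [337.8 159.9] [541.4 376.3 282. ]
[ 297  176   39   37 1154] [316.3 194.2] [522.4 347.5 282. ]
[256 191   8   9  72] [259.5 195. ] [473.7 348.7 282. ]
[255 203   5   5  25] [257. 205.] [470.8 339.9 282. ]
(396, 205, 40, 41)
the job is handed in; nothing more can be done
None
```

I handed the job in at about 28 s: lota moved aside, mug under the spout, dial on click 6, button held at half, pressed fully and released; no verdict came back, and the final upright and dial checks rest on force and pixel readings.

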